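# Park the shaker rotor heavy side down

### The arm

A 6-joint arm with a two-finger parallel gripper is mounted at the origin on the work surface. World frame = base frame: x ahead of the robot, y to its left, z up, the work surface at z = 0. Lengths are in mm, angles in degrees, forces in N, time in s.
With the tool pointing down it reaches from about 300 to 850 mm from the base axis. Payload 4.2 kg.
Tool frame: the origin (TCP) lies between the finger pads; the fingertips stand 22 mm ahead of it and the grasp point (between the pads) lies 3 mm ahead of it; z points along the fingers, y is the direction in which the jaws open and shut (so a half turn about z gives the same grasp; the last joint's range is limited). The gripper opens to 91 mm and grips with 3 to 60 N. Pads are 32 mm wide; open, the fingers measure 118 mm over their backs; the gripper's body (76 mm by 178 mm) begins 60 mm behind the grasp point.
Start: joints at [-74.026, 18.312, 89.639, -0, 72.044, -1.146], TCP at [169.267, -549.536, 235.976] pointing down, gripper open.
Joint ranges: [-177.97, 177.97], [-48.28, 115.42], [12.27, 149.76], [-77.06, 257.06], [2.81, 150.46], [-146.56, 146.56]. Speed limits (degrees/s): [147.25, 147.25, 180, 180, 180, 180].

### API

Orientations are given as [roll, pitch, yaw] about the fixed x, y, z axes, in that order (R = Rz(yaw) Ry(pitch) Rx(roll)).
In Python, from workcell import telemetry, cams, env gives the robot as it stands.
- The arm moves only by the shell command python3 -m inch 'ROWS' [FORCE]. ROWS is JSON, a list of rows, each an object of numbers: "x", "y", "z": the shift along the tool's x, y, z in cm; "yaw": the turn about the tool's z in units of 5 degrees (1.0 is 5 degrees); "gripper": the gripper's target within -1 to 1 (fully open at 1, half-way at 0, shut at -1). A call has 1 to 12 rows; each row shifts and turns the commanded pose from where the row before left it, along the tool's axes as they then stand; what a row does not reach is not made up. A row lasts 1/12 s, in which the tool goes at most 41.7 mm and 7.16 degrees, less where a joint would pass 70% of its speed; a pose out of reach is approached as far as the arm can. A call is refused whole if a number of a shift passes 4.17 or a number of a turn 1, either way. A call with a gripper value outside its range is refused whole. The fingers move at their own pace and stop on an object; FORCE is the grip in N (left out, the last holds). Time passes only in rows, so rows that do not move let the fingers close. It gives the time, the measured TCP pose, the force and the opening at its end, in the units of the state.
- telemetry.state(): the state, without advancing time (a new reading comes with each control period).
- cams.grab_frame(name): name is "scene" or "top"; returns a dict with "pixels" (480x640x3 uint8, red, green, blue), "mtx" (3x3 intrinsics, pixels), "rvec" (rotation vector, rad) and "tvec" (3), from world to camera coordinates, as OpenCV has them. Camera axes: x right, y down, z forward; pixel columns grow to the right and rows downward; lengths in mm; the calibration is good to about 2 mm. A picture is of the moment at which its call begins. There is no depth.
- env.job_done(): hands the job in, once; it reports no verdict.
The state is a dict: "time_s": time; "qpos": joint angles; "qvel": joint speeds; "effort": joint torques, N m; "ee_pos": TCP position; "ee_rot": TCP orientation; "force": force on the tool from outside, world axes, zero at the start; "torque": the same for the moment, N m; "gripper_width": finger opening in mm.
Only numpy, scipy, OpenCV 4.12 (cv2) and the standard library are available. Lean on these libraries where they do the work, as an engineer would, in place of code of your own. Each camera call takes 0.05 s, during which the arm holds its last target. There are 200 camera calls.

### The job

The sealed drum on the blue bearing stand is the eccentric rotor of the lab shaker: a weight is hidden inside it near the rim, on a side that cannot be seen. Spin it by hand, a good quarter turn or more from where it rests, to find its heavy side by feel, then turn it until the heavy side points straight down (not merely where the sticky bearing lets it stop) and finish while still gripping the drum there, motionless, so that a colleague can fit the locking screw. Leave the bottle, the steel beaker and the wrench where they are.

Things in the scene. Friction and masses are not known exactly. Their poses are not given: they have to be found in the camera images.
- stand: blue bearing stand screwed to the bench, yaw varies; base plate 170 x 120 x 14 mm. Origin on the bench straight below the drum's middle; x level along the axle, away from the post, z up. Its one post (22 x 26 mm) stands 57 to 79 mm to -x of the origin, with a 28 mm bearing reaching 144 mm above the bench. Between post and drum: a 12 mm axle, 44 mm long, else free space.
- rotor_center (a point): middle of the drum, on the axle, 130 mm above the bench. Aluminium disc, diameter 110 mm, 26 mm thick along the axle, about 0.65 kg; black hub cap 32 mm across, 10 mm proud, on the free +x face. Four coloured bars, a quarter turn apart, run in from the rim on both faces and across the rim; they tell nothing of the weight. The rim can be pinched across its flat faces from above and swung round.
- red_mark (a point): point on the rim, 55 mm from the axle, at the middle of the red bar; turns with the drum. Seen from the free +x side the bars follow anticlockwise: red, yellow, green, blue.
- rotor (a joint): drum angle, rad, no stops; 0 with red on top, growing right-handed about the stand's +x (red goes from the top towards the stand's -y). Sticky bearing: let go with its heavy side over 40 degrees from straight up or down, the drum creeps down (1 to 2 rad/s) but sticks 22 to 36 degrees short of heavy side down, equally far short from either side, within 3 s. Within 22 degrees of up or down it stays.
- bottle: white plastic bottle with a red cap, 72 mm in diameter, 150 mm tall, origin under its centre; bystander
- beaker: steel beaker, 66 mm in diameter, 85 mm tall, origin under its centre; bystander
- wrench: steel wrench 170 mm long lying on the bench; bystander
Things that resemble listed ones, but are neither listed nor needed, are in the scene too. Leave any purple or white look-alike of the stand alone.

How it is judged:
By the outcome, as a careful person would: the job done as asked, in the order asked, and still so for the second after the job is handed in, while the arm keeps its last pose, push and grip.
It also fails if it takes over 58 s, if anything falls off the work surface, if the arm or the gripper's body presses on something with over 40 N, if the wrist force passes 120 N, or if a joint passes its speed limit or range.

## Working session

There is one attempt and no reset: what is moved stays moved. The work goes in short steps, Python scripts to look and compute and a shell command to move; the robot and the scene stay as the last step left them, time stands still between calls to the robot, and variables do not carry over. Pictures are saved under pics/ and viewed, about 8 in all and at most 12, crops included, and the job is handed in when it is done.

```bash
mkdir -p pics; ls; python3 - <<'E'
from workcell import telemetry,cams
import cv2
print(telemetry.state())
for n in("scene","top"):
    f=cams.grab_frame(n);cv2.imwrite(f"pics/{n}0.png",f["pixels"][:,:,::-1]);print(n,f["mtx"].tolist(),f["rvec"],f["tvec"])
E
```

```text
pics
{'time_s': 0.0, 'qpos': array([-7.40269248e+01,  1.83522029e+01,  8.97059702e+01, -6.71302836e-04,
        7.20409068e+01, -1.14491304e+00]), 'qvel': array([ 0.06431857, -0.07831305,  0.03922196, -0.02624553,  0.08838272,
       -0.00166391]), 'effort': array([ 2.19281195e-03, -4.12462091e+01, -2.31971258e+01,  7.28881918e-02,
        4.57613810e-02, -1.43461580e-04]), 'ee_pos': array([ 169.12974623, -549.09606399,  235.11754119]), 'ee_rot': array([-1.79900927e+02, -1.34162359e-03,  1.71181947e+01]), 'force': array([ 0.07339613,  0.66553667, -0.66977798]), 'torque': array([0.03484644, 0.03497893, 0.01970817]), 'gripper_width': 90.84304100611475}
scene [[546.5362268572412, 0.0, 322.3912501277171], [0.0, 546.5362268572412, 241.565223680952], [0.0, 0.0, 1.0]] [ 1.77735492  2.03995559 -0.5869361 ] [ 109.68655944 -428.33370066 1418.26464551]
top [[557.8489348231873, 0.0, 320.4445436264978], [0.0, 557.8489348231873, 240.1187517012225], [0.0, 0.0, 1.0]] [ 2.18685857 -2.1412712   0.16742693] [ -61.0842978   626.28056588 1173.14342245]
```

View pics/scene0.png

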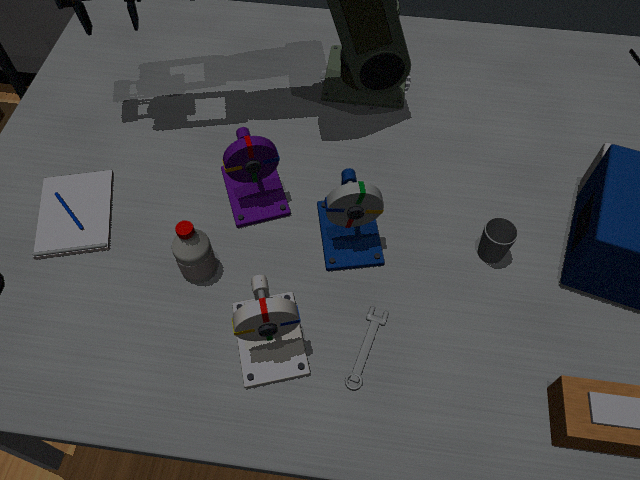

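View pics/top0.png

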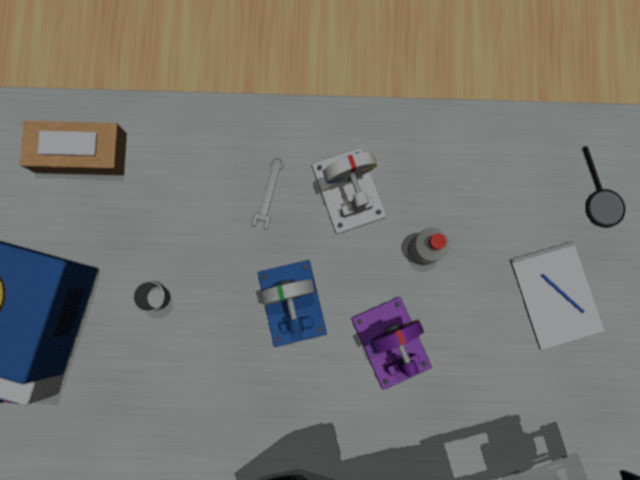

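Scene: the blue stand's drum is at about (353,204) with green near the top. Top view: base plate about (258–327, 261–346), drum strip at (286,292), post toward the robot. Next I'll measure it.

```bash
cat > h.py <<'E'
import numpy as np,cv2
from workcell import telemetry,cams
def grab(n):
    f=cams.grab_frame(n);f["R"]=cv2.Rodrigues(np.array(f["rvec"],float))[0];f["t"]=np.array(f["tvec"],float).ravel();f["K"]=np.array(f["mtx"]);f["C"]=-f["R"].T@f["t"];return f
def ray(f,uv):
    return f["R"].T@np.linalg.inv(f["K"])@np.array([uv[0],uv[1],1.])
def onz(f,uv,z):
    d=ray(f,uv);return f["C"]+d*(z-f["C"][2])/d[2]
def onplane(f,uv,p,n):
    d=ray(f,uv);return f["C"]+d*(np.dot(p-f["C"],n)/np.dot(d,n))
def proj(f,P):
    return cv2.projectPoints(np.array(P,float).reshape(-1,1,3),np.array(f["rvec"],float),f["t"],f["K"],None)[0].reshape(-1,2)
def hsv(f): return cv2.cvtColor(f["pixels"],cv2.COLOR_RGB2HSV)
E
python3 - <<'E'
from h import *
T=grab("top");S=grab("scene")
for n,f,(x0,x1,y0,y1) in(("top",T,(240,345,245,360)),("scene",S,(300,405,155,285))):
    m=cv2.inRange(hsv(f),(105,120,40),(122,255,255));w=np.zeros_like(m);w[y0:y1,x0:x1]=m[y0:y1,x0:x1]
    cs=cv2.findContours(w,cv2.RETR_EXTERNAL,cv2.CHAIN_APPROX_NONE)[0]
    if n=="top":
        h=cv2.convexHull(np.vstack([c for c in cs if len(c)>8]));
        q=cv2.approxPolyDP(h,5,True)[:,0];P=np.array([onz(f,p,14) for p in q]);print(q.tolist(),P.round(1).tolist(),P.mean(0))
        print([np.linalg.norm(P[i]-P[i-1]).round(1) for i in range(len(P))])
        # undistorted rectangle in bench plane
        hp=np.array([onz(f,p,14)[:2] for p in h[:,0]],np.float32);print(cv2.minAreaRect(hp))
a=cv2.resize(T["pixels"][250:360,240:340],None,fx=4,fy=4,interpolation=cv2.INTER_CUBIC)
b=cv2.resize(S["pixels"][160:270,300:400],None,fx=4,fy=4,interpolation=cv2.INTER_CUBIC)
im=np.clip(np.hstack([a,b])*1.6,0,255).astype(np.uint8)
cv2.imwrite("pics/crop1.png",im[:,:,::-1])
E
```

```text
[[308, 261], [325, 333], [274, 345], [258, 273]] [[583.8, -21.8, 14.0], [427.1, -62.4, 14.0], [399.3, 47.8, 14.0], [554.9, 87.8, 14.0]] [491.25996821  12.85265243  14.        ]
[np.float64(113.4), np.float64(161.9), np.float64(113.7), np.float64(160.6)]
((491.40374755859375, 12.347747802734375), (165.3421630859375, 116.47877502441406), 14.516839027404785)
```

View pics/crop1.png

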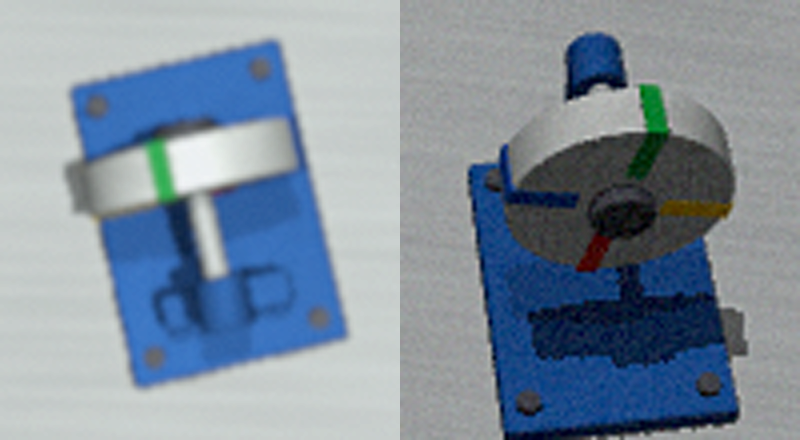

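```bash
cat >> h.py <<'E'
yaw=np.radians(14.5);X=np.array([np.cos(yaw),np.sin(yaw),0]);Y=np.array([-np.sin(yaw),np.cos(yaw),0])
COL=dict(red=(0,[(0,110,35,6),(174,110,35,180)]),yellow=(90,[(16,120,50,32)]),green=(180,[(50,110,30,80)]),blue=(270,[(105,110,30,128)]))
def theta(f,O,verbose=True,off=13,rr=(26,53)):
    """bars on the +x face; O=rotor centre"""
    H=hsv(f);v,u=np.mgrid[130:290,280:420] if f["C"][0]>700 else np.mgrid[240:360,230:350]
    u=u.ravel();v=v.ravel();P=np.array([onplane(f,p,O+off*X,X) for p in zip(u,v)])-O
    y=P@Y;z=P[:,2];r=np.hypot(y,z);a=np.degrees(np.arctan2(-y,z));s=[]
    for c,(o,rs) in COL.items():
        m=np.zeros(H.shape[:2],np.uint8)
        for h0,s0,v0,h1 in rs:m|=cv2.inRange(H,(h0,s0,v0),(h1,255,255))
        k=(m[v,u]>0)&(r>rr[0])&(r<rr[1])
        if k.sum()<4:continue
        zc=np.exp(1j*np.radians(a[k]-o)).mean();s.append((c,int(k.sum()),round(float(np.degrees(np.angle(zc))),1),round(abs(zc),3)))
    if verbose:print(s)
    return s
E
python3 - <<'E'
from h import *
S=grab("scene");T=grab("top")
print("cams",S["C"].round(),T["C"].round())
g=cv2.cvtColor(S["pixels"],cv2.COLOR_RGB2GRAY)
# hub cap: dark, central on face
m=((g<38)&(S["pixels"].max(2)<45)).astype(np.uint8);w=np.zeros_like(m);w[202:224,343:368]=m[202:224,343:368]
n,l,st,ce=cv2.connectedComponentsWithStats(w);print(st[1:].tolist(),ce[1:].round(1).tolist())
c=(356.3,213);P=onz(S,c,130);print("hub",P,"O",P-23*X)
# plate
o=np.array([491.4,12.5,0]);print("plate->hub in stand axes",(P-o)@X,(P-o)@Y)
# silhouette of drum top strip, top view
a=T["pixels"][278:305,254:320].astype(int);mm=((a.min(2)>95)&(a.max(2)-a.min(2)<40)).astype(np.uint8)
n,l,st,ce=cv2.connectedComponentsWithStats(mm);print(st[1:].tolist(),(ce[1:]+[254,278]).round(1).tolist())
for uv in [(258.5,297),(315,285)]: print("strip end at z=130",onz(T,uv,130))
O=P-23*X
for q in(O,O+Y*2,O-Y*2):theta(S,q)
E
```

```text
cams [1127.   38.  968.] [ 468.  -21. 1246.]
[[343, 202, 2, 5, 7], [343, 202, 25, 22, 378], [343, 219, 1, 3, 3]] [[343.4, 204.3], [355.3, 212.9], [343.0, 220.0]]
hub [527.83069832  24.89219928 130.        ] O [505.56330259  19.13345919 130.        ]
plate->hub in stand axes 38.37305352111828 2.8759601030608564
[[0, 0, 9, 27, 122], [60, 0, 6, 22, 69], [26, 3, 32, 24, 432], [11, 10, 13, 14, 137]] [[256.1, 291.0], [317.6, 285.6], [295.2, 289.3], [271.0, 295.0]]
strip end at z=130 [499.02700353  74.89089893 130.        ]
strip end at z=130 [525.13599695 -36.83058746 130.        ]
[('red', 26, 163.6, np.float64(0.998)), ('yellow', 31, 157.0, np.float64(0.996)), ('green', 20, 164.4, np.float64(0.996)), ('blue', 48, 172.5, np.float64(0.996))]
[('red', 26, 161.1, np.float64(0.998)), ('yellow', 30, 156.1, np.float64(0.996)), ('green', 20, 167.2, np.float64(0.996)), ('blue', 48, 173.4, np.float64(0.996))]
[('red', 26, 166.3, np.float64(0.998)), ('yellow', 31, 157.8, np.float64(0.996)), ('green', 21, 161.2, np.float64(0.996)), ('blue', 47, 171.6, np.float64(0.996))]
```

```bash
python3 - <<'E'
from h import *
S=grab("scene")
best=[]
for dx in np.arange(-4,20,2.):
  for dy in(-2,0,2,):
    O=np.array([505.6,19.1,130])+dx*X+dy*Y
    s=theta(S,O,False);a=np.array([q[2] for q in s]);best.append((a.std().round(2),dx,dy,a.round(1).tolist()))
best.sort(key=lambda b:b[0]);print(*best[:6],sep="\n")
E
```

```text
(np.float64(1.99), np.float64(4.0), -2, [162.6, 164.5, 164.6, 168.1])
(np.float64(2.51), np.float64(2.0), -2, [164.1, 160.6, 162.4, 167.4])
(np.float64(3.32), np.float64(2.0), 0, [161.4, 159.7, 165.3, 168.2])
(np.float64(5.02), np.float64(2.0), 2, [158.9, 158.7, 168.2, 169.4])
(np.float64(5.12), np.float64(4.0), 0, [159.7, 163.6, 167.8, 173.5])
(np.float64(5.42), np.float64(0.0), -2, [165.9, 156.9, 160.3, 171.1])
```

```bash
R='{"x":2.74,"y":-2.46,"z":-0.25,"gripper":0.2}'; python3 -m inch '[{"x":2.74,"y":-2.46,"z":-0.25,"gripper":0.2},{"x":2.74,"y":-2.46,"z":-0.25,"gripper":0.2},{"x":2.74,"y":-2.46,"z":-0.25,"gripper":0.2},{"x":2.74,"y":-2.46,"z":-0.25,"gripper":0.2},{"x":2.74,"y":-2.46,"z":-0.25,"gripper":0.2},{"x":2.74,"y":-2.46,"z":-0.25,"gripper":0.2},{"x":2.74,"y":-2.46,"z":-0.25,"gripper":0.2},{"x":2.74,"y":-2.46,"z":-0.25,"gripper":0.2},{"x":2.74,"y":-2.46,"z":-0.25,"gripper":0.2},{"x":2.74,"y":-2.46,"z":-0.25,"gripper":0.2},{"x":2.74,"y":-2.46,"z":-0.25,"gripper":0.2},{"x":2.74,"y":-2.46,"z":-0.25,"gripper":0.2}]' 25
python3 -m inch '[{"x":2.74,"y":-2.46},{"x":2.74,"y":-2.46},{"x":2.74,"y":-2.46},{"x":2.74,"y":-2.46},{"x":2.74,"y":-2.46},{"x":2.74,"y":-2.46},{"yaw":-1},{"yaw":-1},{"yaw":-1},{"yaw":-1},{"yaw":-1},{"yaw":-1}]'
python3 -m inch '[{"yaw":-1},{"yaw":-1},{"yaw":-1},{"yaw":-1},{"yaw":-1},{"yaw":-1},{"yaw":-1},{"yaw":-1},{"yaw":-1},{"yaw":-1},{"yaw":-1},{"yaw":-0.5}]'
python3 -m inch '[{"x":0},{"x":0}]'
```

```text
invalid input
invalid input
invalid input
invalid input
```

```bash
python3 -m inch '[{"x":2.74,"y":-2.46,"z":-0.25,"yaw":0,"gripper":0.2}]' 25
```

```text
time_s: 0.43
ee_pos: [186.5, -521.7, 237.5]
ee_rot: [179.9, 0.1, 16.9]
force: [1.4, -0.4, 0.8]
gripper_width: 86.8
```

```bash
python3 -m inch '[{"x":2.74,"y":-2.46,"z":-0.25,"yaw":0,"gripper":0.2},{"x":2.74,"y":-2.46,"z":-0.25,"yaw":0,"gripper":0.2},{"x":2.74,"y":-2.46,"z":-0.25,"yaw":0,"gripper":0.2},{"x":2.74,"y":-2.46,"z":-0.25,"yaw":0,"gripper":0.2},{"x":2.74,"y":-2.46,"z":-0.25,"yaw":0,"gripper":0.2},{"x":2.74,"y":-2.46,"z":-0.25,"yaw":0,"gripper":0.2},{"x":2.74,"y":-2.46,"z":-0.25,"yaw":0,"gripper":0.2},{"x":2.74,"y":-2.46,"z":-0.25,"yaw":0,"gripper":0.2},{"x":2.74,"y":-2.46,"z":-0.25,"yaw":0,"gripper":0.2},{"x":2.74,"y":-2.46,"z":-0.25,"yaw":0,"gripper":0.2},{"x":2.74,"y":-2.46,"z":-0.25,"yaw":0,"gripper":0.2}]'
python3 -m inch '[{"x":2.74,"y":-2.46,"z":0,"yaw":0,"gripper":0.2},{"x":2.74,"y":-2.46,"z":0,"yaw":0,"gripper":0.2},{"x":2.74,"y":-2.46,"z":0,"yaw":0,"gripper":0.2},{"x":2.74,"y":-2.46,"z":0,"yaw":0,"gripper":0.2},{"x":2.74,"y":-2.46,"z":0,"yaw":0,"gripper":0.2},{"x":2.74,"y":-2.46,"z":0,"yaw":0,"gripper":0.2},{"x":0,"y":0,"z":0,"yaw":-1,"gripper":0.2},{"x":0,"y":0,"z":0,"yaw":-1,"gripper":0.2},{"x":0,"y":0,"z":0,"yaw":-1,"gripper":0.2},{"x":0,"y":0,"z":0,"yaw":-1,"gripper":0.2},{"x":0,"y":0,"z":0,"yaw":-1,"gripper":0.2},{"x":0,"y":0,"z":0,"yaw":-1,"gripper":0.2}]'
python3 -m inch '[{"x":0,"y":0,"z":0,"yaw":-1,"gripper":0.2},{"x":0,"y":0,"z":0,"yaw":-1,"gripper":0.2},{"x":0,"y":0,"z":0,"yaw":-1,"gripper":0.2},{"x":0,"y":0,"z":0,"yaw":-1,"gripper":0.2},{"x":0,"y":0,"z":0,"yaw":-1,"gripper":0.2},{"x":0,"y":0,"z":0,"yaw":-1,"gripper":0.2},{"x":0,"y":0,"z":0,"yaw":-1,"gripper":0.2},{"x":0,"y":0,"z":0,"yaw":-1,"gripper":0.2},{"x":0,"y":0,"z":0,"yaw":-1,"gripper":0.2},{"x":0,"y":0,"z":0,"yaw":-1,"gripper":0.2},{"x":0,"y":0,"z":0,"yaw":-1,"gripper":0.2},{"x":0,"y":0,"z":0,"yaw":-0.5,"gripper":0.2}]'
python3 -m inch '[{"x":0,"y":0,"z":0,"yaw":0,"gripper":0.2},{"x":0,"y":0,"z":0,"yaw":0,"gripper":0.2}]'
```

```text
time_s: 1.35
ee_pos: [397.1, -168.9, 266.3]
ee_rot: [180.0, -0.0, 17.1]
force: [0.2, -0.3, -0.4]
gripper_width: 54.7
time_s: 2.35
ee_pos: [510.2, 18.9, 265.9]
ee_rot: [-180.0, 0.0, 47.4]
force: [0.3, 0.5, 0.3]
gripper_width: 54.9
time_s: 3.35
ee_pos: [510.2, 18.8, 266.0]
ee_rot: [180.0, 0.0, 104.8]
force: [0.0, -0.6, -0.7]
gripper_width: 54.4
time_s: 3.52
ee_pos: [510.2, 18.8, 265.9]
ee_rot: [180.0, 0.0, 104.5]
force: [-0.2, 0.1, -0.3]
gripper_width: 54.7
```

```bash
python3 -m inch '[{"x":2.58,"y":0,"z":0,"yaw":0,"gripper":0.2},{"x":0,"y":0,"z":3,"yaw":0,"gripper":0.2},{"x":0,"y":0,"z":3,"yaw":0,"gripper":0.2},{"x":0,"y":0,"z":2.6,"yaw":0,"gripper":0.2},{"x":0,"y":0,"z":1,"yaw":0,"gripper":0.2},{"x":0,"y":0,"z":0,"yaw":0,"gripper":0.2}]'
python3 -m inch '[{"x":0,"y":0,"z":0,"yaw":0,"gripper":-1},{"x":0,"y":0,"z":0,"yaw":0,"gripper":-1},{"x":0,"y":0,"z":0,"yaw":0,"gripper":-1},{"x":0,"y":0,"z":0,"yaw":0,"gripper":-1},{"x":0,"y":0,"z":0,"yaw":0,"gripper":-1},{"x":0,"y":0,"z":0,"yaw":0,"gripper":-1}]' 25
```

```text
time_s: 4.02
ee_pos: [502.2, 43.7, 167.7]
ee_rot: [-179.7, -0.1, 104.6]
force: [0.8, -0.7, 0.1]
gripper_width: 54.6
time_s: 4.52
ee_pos: [502.7, 43.6, 170.8]
ee_rot: [-179.9, -0.0, 104.6]
force: [-5.0, -0.1, 4.8]
gripper_width: 25.5
```

```bash
python3 - <<'E'
from h import *
S=grab("scene");T=grab("top")
theta(S,np.array([510.5,18.5,130]))
a=cv2.resize(T["pixels"][230:340,230:330],None,fx=4,fy=4,interpolation=cv2.INTER_CUBIC)
b=cv2.resize(S["pixels"][140:250,300:400],None,fx=4,fy=4,interpolation=cv2.INTER_CUBIC)
im=np.clip(np.hstack([a,b])*1.6,0,255).astype(np.uint8);cv2.imwrite("pics/crop2.png",im[:,:,::-1])
E
```

```text
[('red', 42, 157.4, np.float64(0.997)), ('yellow', 18, 159.5, np.float64(0.997)), ('blue', 55, 159.9, np.float64(0.867))]
```

View pics/crop2.png

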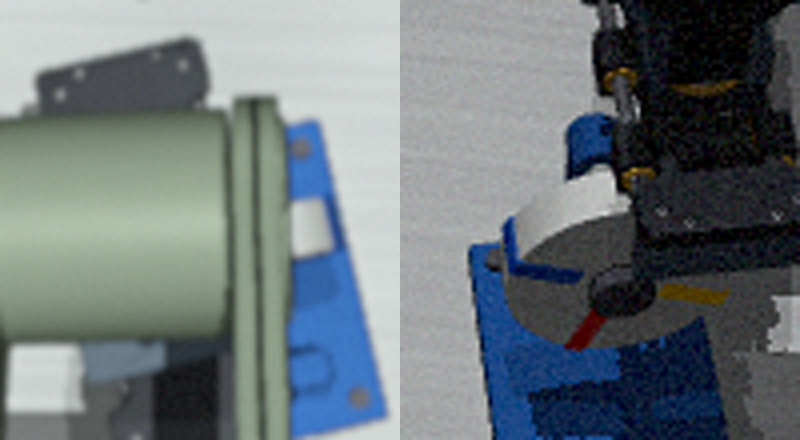

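Crop: the gripper is on the drum's upper +y side (right, ~(640,190) in the crop), width 25.5 mm and low force. Now I swing the drum toward −y.

```bash
python3 -m inch '[{"x":-0.34,"y":0,"z":-0.2,"yaw":0,"gripper":-1},{"x":-0.34,"y":0,"z":-0.19,"yaw":0,"gripper":-1},{"x":-0.37,"y":0,"z":-0.14,"yaw":0,"gripper":-1},{"x":-0.37,"y":0,"z":-0.13,"yaw":0,"gripper":-1},{"x":-0.38,"y":0,"z":-0.08,"yaw":0,"gripper":-1},{"x":-0.39,"y":0,"z":-0.06,"yaw":0,"gripper":-1},{"x":-0.39,"y":0,"z":-0.02,"yaw":0,"gripper":-1},{"x":-0.39,"y":0,"z":0.02,"yaw":0,"gripper":-1},{"x":-0.39,"y":0,"z":0.06,"yaw":0,"gripper":-1},{"x":-0.38,"y":0,"z":0.08,"yaw":0,"gripper":-1},{"x":-0.37,"y":0,"z":0.13,"yaw":0,"gripper":-1},{"x":-0.37,"y":0,"z":0.14,"yaw":0,"gripper":-1}]'
python3 -m inch '[{"x":-0.34,"y":0,"z":0.19,"yaw":0,"gripper":-1},{"x":-0.34,"y":0,"z":0.2,"yaw":0,"gripper":-1},{"x":-0.3,"y":0,"z":0.25,"yaw":0,"gripper":-1},{"x":-0.3,"y":0,"z":0.25,"yaw":0,"gripper":-1},{"x":-0.25,"y":0,"z":0.3,"yaw":0,"gripper":-1},{"x":-0.25,"y":0,"z":0.3,"yaw":0,"gripper":-1},{"x":-0.2,"y":0,"z":0.34,"yaw":0,"gripper":-1},{"x":-0.19,"y":0,"z":0.34,"yaw":0,"gripper":-1},{"x":-0.14,"y":0,"z":0.37,"yaw":0,"gripper":-1},{"x":-0.13,"y":0,"z":0.37,"yaw":0,"gripper":-1},{"x":0,"y":0,"z":0,"yaw":0,"gripper":-1},{"x":0,"y":0,"z":0,"yaw":0,"gripper":-1}]'
python3 - <<'E'
from h import *
S=grab("scene");theta(S,np.array([510.5,18.5,130]));s=telemetry.state();print(s["force"],s["torque"],s["ee_pos"])
E
```

```text
time_s: 5.62
ee_pos: [513.2, 3.3, 175.0]
ee_rot: [-179.9, -0.4, 104.5]
force: [-7.7, 7.9, 10.0]
gripper_width: 25.6
time_s: 6.62
ee_pos: [520.3, -24.4, 146.5]
ee_rot: [-179.9, 0.1, 104.6]
force: [-6.3, -4.0, 10.6]
gripper_width: 26.2
[('red', 44, -117.6, np.float64(0.997)), ('yellow', 41, -117.4, np.float64(0.997)), ('blue', 41, -107.3, np.float64(0.902))]
[-6.65437028 -4.9893904  11.06652377] [-0.31977392  0.81614348 -0.12619486] [520.31454009 -24.37646844 146.49817219]
```

```bash
python3 -m inch '[{"x":0,"y":0,"z":0,"yaw":0,"gripper":0.2},{"x":0,"y":0,"z":0,"yaw":0,"gripper":0.2},{"x":0,"y":0,"z":0,"yaw":0,"gripper":0.2},{"x":0,"y":0,"z":0,"yaw":0,"gripper":0.2},{"x":0,"y":0,"z":-3,"yaw":0,"gripper":0.2},{"x":0,"y":0,"z":-4,"yaw":0,"gripper":0.2},{"x":0,"y":0,"z":-3,"yaw":0,"gripper":0.2},{"x":0,"y":0,"z":-2,"yaw":0,"gripper":0.2},{"x":0,"y":0,"z":0,"yaw":0,"gripper":0.2}]'
cat > look.py <<'E'
from h import *
S=grab("scene");theta(S,np.array([510.5,18.5,130]));s=telemetry.state();print(s["time_s"],s["force"].round(1),s["ee_pos"].round(1))
E
python3 look.py
python3 -m inch '[{"x":0,"y":0,"z":0,"yaw":0,"gripper":0.2},{"x":0,"y":0,"z":0,"yaw":0,"gripper":0.2},{"x":0,"y":0,"z":0,"yaw":0,"gripper":0.2},{"x":0,"y":0,"z":0,"yaw":0,"gripper":0.2},{"x":0,"y":0,"z":0,"yaw":0,"gripper":0.2},{"x":0,"y":0,"z":0,"yaw":0,"gripper":0.2},{"x":0,"y":0,"z":0,"yaw":0,"gripper":0.2},{"x":0,"y":0,"z":0,"yaw":0,"gripper":0.2},{"x":0,"y":0,"z":0,"yaw":0,"gripper":0.2},{"x":0,"y":0,"z":0,"yaw":0,"gripper":0.2},{"x":0,"y":0,"z":0,"yaw":0,"gripper":0.2},{"x":0,"y":0,"z":0,"yaw":0,"gripper":0.2}]'
python3 look.py
python3 -m inch '[{"x":0,"y":0,"z":0,"yaw":0,"gripper":0.2},{"x":0,"y":0,"z":0,"yaw":0,"gripper":0.2},{"x":0,"y":0,"z":0,"yaw":0,"gripper":0.2},{"x":0,"y":0,"z":0,"yaw":0,"gripper":0.2},{"x":0,"y":0,"z":0,"yaw":0,"gripper":0.2},{"x":0,"y":0,"z":0,"yaw":0,"gripper":0.2},{"x":0,"y":0,"z":0,"yaw":0,"gripper":0.2},{"x":0,"y":0,"z":0,"yaw":0,"gripper":0.2},{"x":0,"y":0,"z":0,"yaw":0,"gripper":0.2},{"x":0,"y":0,"z":0,"yaw":0,"gripper":0.2},{"x":0,"y":0,"z":0,"yaw":0,"gripper":0.2},{"x":0,"y":0,"z":0,"yaw":0,"gripper":0.2}]'
python3 look.py
```

```text
time_s: 7.42
ee_pos: [523.8, -23.2, 269.6]
ee_rot: [179.5, 0.2, 104.6]
force: [0.3, -0.4, -0.2]
gripper_width: 54.8
[('red', 34, -166.0, np.float64(0.997)), ('yellow', 42, -163.2, np.float64(0.997)), ('green', 12, -163.4, np.float64(0.996)), ('blue', 49, -162.8, np.float64(0.881))]
7.4667 [ 0.7  0.3 -0.8] [522.6 -23.1 266.9]
time_s: 8.47
ee_pos: [521.2, -23.2, 264.8]
ee_rot: [180.0, 0.0, 104.6]
force: [-0.4, -0.4, 0.3]
gripper_width: 54.7
[('red', 40, 160.9, np.float64(0.997)), ('yellow', 39, 163.3, np.float64(0.996)), ('green', 23, 163.2, np.float64(0.996)), ('blue', 49, 163.8, np.float64(0.844))]
8.5167 [ 0.5  0.  -0.2] [521.2 -23.2 264.8]
time_s: 9.52
ee_pos: [521.2, -23.1, 264.8]
ee_rot: [180.0, 0.0, 104.6]
force: [0.0, -0.2, -0.3]
gripper_width: 55.1
[('red', 41, 157.7, np.float64(0.996)), ('yellow', 37, 160.3, np.float64(0.996)), ('green', 26, 160.8, np.float64(0.997)), ('blue', 56, 163.2, np.float64(0.776))]
9.5667 [-0.4 -0.4  0.6] [521.2 -23.2 264.8]
```

```bash
python3 -m inch '[{"x":1.17,"y":-0.15,"z":3,"yaw":0,"gripper":0.2},{"x":0,"y":0,"z":3,"yaw":0,"gripper":0.2},{"x":0,"y":0,"z":3,"yaw":0,"gripper":0.2},{"x":0,"y":0,"z":1,"yaw":0,"gripper":0.2},{"x":0,"y":0,"z":0,"yaw":0,"gripper":0.2},{"x":0,"y":0,"z":0,"yaw":0,"gripper":-1},{"x":0,"y":0,"z":0,"yaw":0,"gripper":-1},{"x":0,"y":0,"z":0,"yaw":0,"gripper":-1},{"x":0,"y":0,"z":0,"yaw":0,"gripper":-1},{"x":0,"y":0,"z":0,"yaw":0,"gripper":-1},{"x":0,"y":0,"z":0,"yaw":0,"gripper":-1}]' 55
python3 look.py
```

```text
time_s: 10.48
ee_pos: [517.2, -12.4, 165.9]
ee_rot: [179.9, 0.0, 104.6]
force: [-1.4, -0.6, 5.3]
gripper_width: 25.5
[('red', 40, 157.5, np.float64(0.997)), ('yellow', 38, 161.0, np.float64(0.997)), ('blue', 5, -53.1, np.float64(0.986))]
10.5333 [-0.6 -1.   5.7] [517.2 -12.4 165.9]
```

```bash
python3 -m inch '[{"x":0.3,"y":0,"z":-0.25,"yaw":0,"gripper":-1},{"x":0.3,"y":0,"z":-0.25,"yaw":0,"gripper":-1},{"x":0.34,"y":0,"z":-0.2,"yaw":0,"gripper":-1},{"x":0.34,"y":0,"z":-0.19,"yaw":0,"gripper":-1},{"x":0.37,"y":0,"z":-0.14,"yaw":0,"gripper":-1},{"x":0.37,"y":0,"z":-0.13,"yaw":0,"gripper":-1},{"x":0.38,"y":0,"z":-0.08,"yaw":0,"gripper":-1},{"x":0.39,"y":0,"z":-0.06,"yaw":0,"gripper":-1},{"x":0.39,"y":0,"z":0,"yaw":0,"gripper":-1},{"x":0.39,"y":0,"z":0,"yaw":0,"gripper":-1},{"x":0.39,"y":0,"z":0.06,"yaw":0,"gripper":-1},{"x":0.38,"y":0,"z":0.08,"yaw":0,"gripper":-1}]'
python3 -m inch '[{"x":0.37,"y":0,"z":0.13,"yaw":0,"gripper":-1},{"x":0.37,"y":0,"z":0.14,"yaw":0,"gripper":-1},{"x":0.34,"y":0,"z":0.19,"yaw":0,"gripper":-1},{"x":0.34,"y":0,"z":0.2,"yaw":0,"gripper":-1},{"x":0.3,"y":0,"z":0.25,"yaw":0,"gripper":-1},{"x":0.3,"y":0,"z":0.25,"yaw":0,"gripper":-1},{"x":0.25,"y":0,"z":0.3,"yaw":0,"gripper":-1},{"x":0.25,"y":0,"z":0.3,"yaw":0,"gripper":-1},{"x":0.2,"y":0,"z":0.34,"yaw":0,"gripper":-1},{"x":0.19,"y":0,"z":0.34,"yaw":0,"gripper":-1},{"x":0.14,"y":0,"z":0.37,"yaw":0,"gripper":-1},{"x":0.13,"y":0,"z":0.37,"yaw":0,"gripper":-1}]'
python3 -m inch '[{"x":0,"y":0,"z":0,"yaw":0,"gripper":-1},{"x":0,"y":0,"z":0,"yaw":0,"gripper":-1}]'
python3 look.py
```

```text
time_s: 11.53
ee_pos: [508.0, 22.9, 176.3]
ee_rot: [180.0, 0.9, 104.8]
force: [4.5, -22.2, -1.5]
gripper_width: 25.7
time_s: 12.53
ee_pos: [498.4, 60.4, 148.9]
ee_rot: [179.8, 0.1, 104.6]
force: [-8.7, 2.1, 27.7]
gripper_width: 25.6
time_s: 12.7
ee_pos: [498.3, 60.7, 148.2]
ee_rot: [179.8, 0.1, 104.6]
force: [-5.4, 0.5, 22.3]
gripper_width: 25.5
[('red', 47, 77.9, np.float64(0.996)), ('yellow', 22, 77.7, np.float64(0.998)), ('blue', 52, 76.5, np.float64(0.751))]
12.75 [-7.3  0.7 22.8] [498.3  60.7 148.2]
```

```bash
python3 -m inch '[{"x":0.08,"y":0,"z":0.38,"yaw":0,"gripper":-1},{"x":0.06,"y":0,"z":0.39,"yaw":0,"gripper":-1},{"x":0.02,"y":0,"z":0.39,"yaw":0,"gripper":-1},{"x":0,"y":0,"z":0.3,"yaw":0,"gripper":-1},{"x":0,"y":0,"z":0,"yaw":0,"gripper":-1}]' 60
python3 look.py
```

```text
time_s: 13.17
ee_pos: [497.3, 64.5, 133.9]
ee_rot: [179.8, -0.2, 104.6]
force: [-8.3, 9.9, 26.2]
gripper_width: 25.8
[('red', 47, 63.4, np.float64(0.996)), ('yellow', 31, 62.9, np.float64(0.803)), ('blue', 29, 59.2, np.float64(0.697))]
13.2167 [-8.  10.  26.2] [497.3  64.5 133.9]
```

```bash
python3 -m inch '[{"x":0,"y":0,"z":0,"yaw":0,"gripper":0.2},{"x":0,"y":0,"z":0,"yaw":0,"gripper":0.2},{"x":0,"y":0,"z":0,"yaw":0,"gripper":0.2},{"x":0,"y":0,"z":0,"yaw":0,"gripper":0.2},{"x":0,"y":0,"z":-4,"yaw":0,"gripper":0.2},{"x":0,"y":0,"z":-4,"yaw":0,"gripper":0.2},{"x":0,"y":0,"z":-4,"yaw":0,"gripper":0.2},{"x":0,"y":0,"z":-1.4,"yaw":0,"gripper":0.2},{"x":0,"y":0,"z":0,"yaw":0,"gripper":0.2},{"x":0,"y":0,"z":0,"yaw":0,"gripper":0.2},{"x":0,"y":0,"z":0,"yaw":0,"gripper":0.2},{"x":0,"y":0,"z":0,"yaw":0,"gripper":0.2}]'
python3 look.py
python3 -m inch '[{"x":0,"y":0,"z":0,"yaw":0,"gripper":0.2},{"x":0,"y":0,"z":0,"yaw":0,"gripper":0.2},{"x":0,"y":0,"z":0,"yaw":0,"gripper":0.2},{"x":0,"y":0,"z":0,"yaw":0,"gripper":0.2},{"x":0,"y":0,"z":0,"yaw":0,"gripper":0.2},{"x":0,"y":0,"z":0,"yaw":0,"gripper":0.2},{"x":0,"y":0,"z":0,"yaw":0,"gripper":0.2},{"x":0,"y":0,"z":0,"yaw":0,"gripper":0.2},{"x":0,"y":0,"z":0,"yaw":0,"gripper":0.2},{"x":0,"y":0,"z":0,"yaw":0,"gripper":0.2},{"x":0,"y":0,"z":0,"yaw":0,"gripper":0.2},{"x":0,"y":0,"z":0,"yaw":0,"gripper":0.2}]'
python3 look.py
python3 -m inch '[{"x":0,"y":0,"z":0,"yaw":0,"gripper":0.2},{"x":0,"y":0,"z":0,"yaw":0,"gripper":0.2},{"x":0,"y":0,"z":0,"yaw":0,"gripper":0.2},{"x":0,"y":0,"z":0,"yaw":0,"gripper":0.2},{"x":0,"y":0,"z":0,"yaw":0,"gripper":0.2},{"x":0,"y":0,"z":0,"yaw":0,"gripper":0.2},{"x":0,"y":0,"z":0,"yaw":0,"gripper":0.2},{"x":0,"y":0,"z":0,"yaw":0,"gripper":0.2},{"x":0,"y":0,"z":0,"yaw":0,"gripper":0.2},{"x":0,"y":0,"z":0,"yaw":0,"gripper":0.2},{"x":0,"y":0,"z":0,"yaw":0,"gripper":0.2},{"x":0,"y":0,"z":0,"yaw":0,"gripper":0.2}]'
python3 look.py; python3 - <<'E'
from h import *
T=grab("top");S=grab("scene")
a=cv2.resize(T["pixels"][240:350,240:340],None,fx=4,fy=4,interpolation=cv2.INTER_CUBIC)
b=cv2.resize(S["pixels"][150:260,300:400],None,fx=4,fy=4,interpolation=cv2.INTER_CUBIC)
im=np.clip(np.hstack([a,b])*1.6,0,255).astype(np.uint8);cv2.imwrite("pics/crop3.png",im[:,:,::-1])
E
```

```text
time_s: 14.22
ee_pos: [496.4, 61.9, 261.8]
ee_rot: [-179.8, -0.0, 104.6]
force: [-0.5, 0.6, -0.4]
gripper_width: 54.6
[('red', 55, 91.6, np.float64(0.995)), ('yellow', 15, 91.2, np.float64(0.999)), ('green', 16, 96.4, np.float64(0.993)), ('blue', 55, 89.4, np.float64(0.729))]
14.2667 [ 0.3 -0.1 -1. ] [496.6  62.  262. ]
time_s: 15.27
ee_pos: [497.4, 62.1, 263.9]
ee_rot: [180.0, 0.0, 104.6]
force: [0.6, -1.4, 0.2]
gripper_width: 54.5
[('red', 48, 94.6, np.float64(0.996)), ('yellow', 17, 96.1, np.float64(0.998)), ('green', 15, 97.6, np.float64(0.995)), ('blue', 55, 94.4, np.float64(0.724))]
15.3167 [ 0.1  1.1 -0.7] [497.4  62.1 263.9]
time_s: 16.32
ee_pos: [497.4, 62.1, 263.9]
ee_rot: [180.0, 0.0, 104.6]
force: [0.1, 0.3, -0.1]
gripper_width: 54.9
[('red', 50, 95.2, np.float64(0.996)), ('yellow', 13, 96.1, np.float64(0.997)), ('green', 19, 97.1, np.float64(0.995)), ('blue', 56, 94.0, np.float64(0.696))]
16.3667 [-0.2 -0.2 -0.9] [497.4  62.1 263.9]
```

View pics/crop3.png

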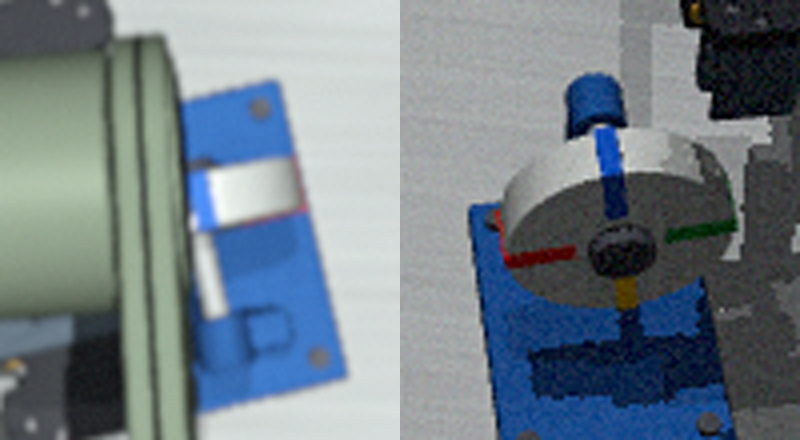

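Crop: blue is now nearly on top, leaning slightly left seen from +x; green is at the right and yellow at the bottom, so the second stop is θ≈96°. I'll check for angle bias using the top view's rim bars.

```bash
python3 - <<'E'
from h import *
T=grab("top");O=np.array([510.5,18.5,130])
for n,uv in(("green t0",(279.6,292.7)),("blue now",(291.2,290))):
    P=onz(T,uv,184)-O;print(n,P@X,P@Y,"alpha",-np.degrees(np.arcsin(P@Y/55)))
print(proj(T,[O+[0,0,55]]))
S=grab("scene")
for o in(0,2,-2):
  for dx in(-2,0,2):print(o,dx,end=" ");theta(S,O+o*Y+dx*X)
E
```

```text
green t0 -0.8932688640193385 12.77730918490519 alpha -13.433386947613114
blue now -0.9849286870181393 -9.725908969262205 alpha 10.1854445205747
[[286.05870093 290.65767097]]
0 -2 [('red', 49, 99.6, np.float64(0.996)), ('yellow', 9, 96.2, np.float64(0.998)), ('green', 13, 95.2, np.float64(0.994)), ('blue', 44, 97.8, np.float64(0.997))]
0 0 [('red', 49, 95.2, np.float64(0.996)), ('yellow', 13, 96.2, np.float64(0.998)), ('green', 13, 99.5, np.float64(0.995)), ('blue', 54, 92.9, np.float64(0.65))]
0 2 [('red', 48, 90.8, np.float64(0.996)), ('yellow', 14, 96.3, np.float64(0.997)), ('green', 14, 104.6, np.float64(0.994)), ('blue', 92, 145.5, np.float64(0.073))]
2 -2 [('red', 49, 99.2, np.float64(0.996)), ('yellow', 10, 93.9, np.float64(0.998)), ('green', 13, 95.5, np.float64(0.994)), ('blue', 45, 99.9, np.float64(0.957))]
2 0 [('red', 48, 94.9, np.float64(0.996)), ('yellow', 13, 93.5, np.float64(0.998)), ('green', 13, 100.0, np.float64(0.994)), ('blue', 60, 91.8, np.float64(0.523))]
2 2 [('red', 48, 90.6, np.float64(0.996)), ('yellow', 14, 93.4, np.float64(0.997)), ('green', 13, 104.5, np.float64(0.994)), ('blue', 88, 85.2, np.float64(0.054))]
-2 -2 [('red', 50, 99.7, np.float64(0.996)), ('yellow', 9, 98.9, np.float64(0.998)), ('green', 15, 94.5, np.float64(0.993)), ('blue', 45, 96.0, np.float64(0.971))]
-2 0 [('red', 50, 95.5, np.float64(0.996)), ('yellow', 12, 98.9, np.float64(0.998)), ('green', 14, 99.6, np.float64(0.995)), ('blue', 61, 109.4, np.float64(0.585))]
-2 2 [('red', 47, 91.3, np.float64(0.996)), ('yellow', 14, 99.1, np.float64(0.998)), ('green', 14, 103.9, np.float64(0.995)), ('blue', 97, 176.9, np.float64(0.144))]
```

```bash
python3 -m inch '[{"x":-2.65,"y":0,"z":2,"yaw":0,"gripper":0.2},{"x":0,"y":0,"z":3,"yaw":0,"gripper":0.2},{"x":0,"y":0,"z":3,"yaw":0,"gripper":0.2},{"x":0,"y":0,"z":1,"yaw":0,"gripper":0.2},{"x":0,"y":0,"z":0,"yaw":0,"gripper":0.2},{"x":0,"y":0,"z":0,"yaw":0,"gripper":-1},{"x":0,"y":0,"z":0,"yaw":0,"gripper":-1},{"x":0,"y":0,"z":0,"yaw":0,"gripper":-1},{"x":0,"y":0,"z":0,"yaw":0,"gripper":-1},{"x":0,"y":0,"z":0,"yaw":0,"gripper":-1},{"x":0,"y":0,"z":0,"yaw":0,"gripper":-1}]' 60
python3 look.py
python3 -m inch '[{"x":-0.37,"y":0,"z":-0.14,"yaw":0,"gripper":-1},{"x":-0.37,"y":0,"z":-0.13,"yaw":0,"gripper":-1},{"x":-0.38,"y":0,"z":-0.08,"yaw":0,"gripper":-1},{"x":-0.39,"y":0,"z":-0.06,"yaw":0,"gripper":-1},{"x":-0.39,"y":0,"z":-0.02,"yaw":0,"gripper":-1},{"x":-0.39,"y":0,"z":0.02,"yaw":0,"gripper":-1},{"x":-0.39,"y":0,"z":0.06,"yaw":0,"gripper":-1},{"x":-0.38,"y":0,"z":0.08,"yaw":0,"gripper":-1},{"x":0,"y":0,"z":0,"yaw":0,"gripper":-1},{"x":0,"y":0,"z":0,"yaw":0,"gripper":-1},{"x":0,"y":0,"z":0,"yaw":0,"gripper":-1}]'
python3 look.py
```

```text
time_s: 17.48
ee_pos: [504.5, 36.5, 175.1]
ee_rot: [179.9, 0.0, 104.6]
force: [-1.7, 0.5, 5.9]
gripper_width: 25.3
[('red', 53, 95.1, np.float64(0.995)), ('yellow', 12, 95.5, np.float64(0.999)), ('green', 11, 94.1, np.float64(0.998)), ('blue', 29, 100.9, np.float64(0.735))]
17.5333 [-0.1 -0.1  5.9] [504.5  36.5 175.1]
time_s: 18.45
ee_pos: [510.4, 13.8, 177.6]
ee_rot: [179.9, -0.9, 104.4]
force: [-4.6, 21.4, 8.4]
gripper_width: 25.7
[('red', 49, 115.5, np.float64(0.995)), ('yellow', 16, 116.6, np.float64(0.998)), ('blue', 4, -92.5, np.float64(0.872))]
18.5 [-3.4 21.7  8.4] [510.4  13.8 177.6]
```

```bash
python3 -m inch '[{"x":-0.37,"y":0,"z":0.13,"yaw":0,"gripper":-1},{"x":-0.37,"y":0,"z":0.14,"yaw":0,"gripper":-1},{"x":-0.34,"y":0,"z":0.19,"yaw":0,"gripper":-1},{"x":0,"y":0,"z":0,"yaw":0,"gripper":-1},{"x":0,"y":0,"z":0,"yaw":0,"gripper":-1},{"x":0,"y":0,"z":0,"yaw":0,"gripper":-1}]'
python3 look.py
```

```text
time_s: 19.0
ee_pos: [513.5, 1.8, 174.7]
ee_rot: [179.9, -0.7, 104.4]
force: [-6.2, 16.8, 17.5]
gripper_width: 26.1
[('red', 49, 126.0, np.float64(0.995)), ('yellow', 19, 128.1, np.float64(0.998)), ('blue', 4, -72.0, np.float64(0.828))]
19.05 [-7.3 15.3 17.6] [513.5   1.8 174.7]
```

```bash
python3 -m inch '[{"x":0,"y":0,"z":0,"yaw":0,"gripper":-1},{"x":0,"y":0,"z":0,"yaw":0,"gripper":-1},{"x":0,"y":0,"z":0,"yaw":0,"gripper":-1},{"x":0,"y":0,"z":0,"yaw":0,"gripper":-1},{"x":0,"y":0,"z":0,"yaw":0,"gripper":-1},{"x":0,"y":0,"z":0,"yaw":0,"gripper":-1},{"x":0,"y":0,"z":0,"yaw":0,"gripper":-1},{"x":0,"y":0,"z":0,"yaw":0,"gripper":-1},{"x":0,"y":0,"z":0,"yaw":0,"gripper":-1},{"x":0,"y":0,"z":0,"yaw":0,"gripper":-1},{"x":0,"y":0,"z":0,"yaw":0,"gripper":-1},{"x":0,"y":0,"z":0,"yaw":0,"gripper":-1}]'
python3 look.py; python3 - <<'E'
from h import *
S=grab("scene")
b=cv2.resize(S["pixels"][140:260,290:410],None,fx=5,fy=5,interpolation=cv2.INTER_CUBIC)
cv2.imwrite("pics/crop4.png",np.clip(b*1.6,0,255).astype(np.uint8)[:,:,::-1])
cv2.imwrite("pics/scene4.png",S["pixels"][:,:,::-1])
i0=cv2.imread("pics/scene0.png")[:,:,::-1].astype(int);d=np.abs(S["pixels"]-i0).max(2)
for n,(x0,x1,y0,y1) in dict(bottle=(170,218,218,285),beaker=(475,518,215,268),wrench=(343,392,303,392)).items():print(n,(d[y0:y1,x0:x1]>40).mean().round(3))
E
```

```text
time_s: 20.05
ee_pos: [513.5, 1.8, 174.7]
ee_rot: [179.9, -0.7, 104.4]
force: [-7.3, 15.7, 17.9]
gripper_width: 25.5
[('red', 44, 125.9, np.float64(0.995)), ('yellow', 20, 128.2, np.float64(0.998)), ('blue', 5, -67.7, np.float64(0.893))]
20.1 [-6.1 15.8 18.4] [513.5   1.8 174.6]
bottle 0.0
beaker 0.0
wrench 0.0
```

View pics/crop4.png

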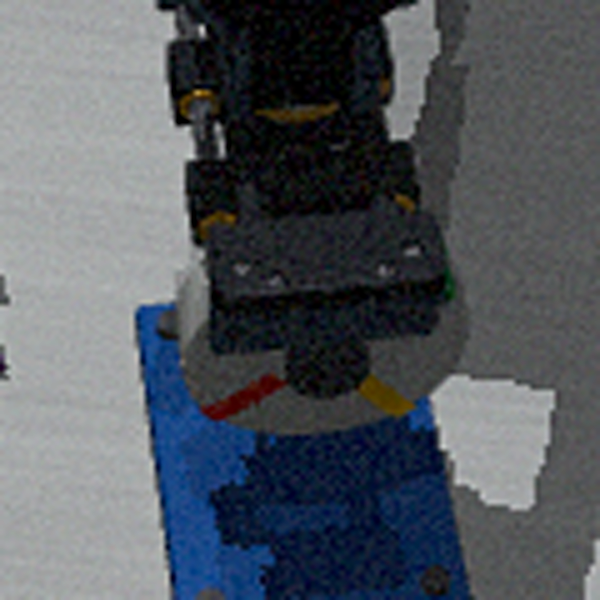

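The drum is held, with red at lower left (245,395) and yellow at lower right (385,395). It stayed put over a 1 s hold, and the bottle, beaker and wrench are unchanged. Handing in.

```bash
python3 -c "
from workcell import env
print(env.job_done())"
```

```text
the job is handed in; nothing more can be done
None
```

The drum is turned so that its heavy side should point straight down, and the arm is still gripping it there, motionless. The job was handed in at about 20 s on the robot clock.

**Finding the heavy side:** I swung the drum about 80° one way and about 100° the other from where it rested, and let it creep back each time.
- It stuck at about 160° from one side and about 96° from the other.
- That is about 32° short on each side, inside the stated 22 to 36°, so heavy side down is the midpoint, about 128°.

**Last checks:**
- **Angle:** the red bar read 125.9° and the yellow bar 128.2°. The midpoints of their own stop readings were 126.4° and 128.3°.
- **Holding still:** the drum did not move over a 1 s hold with a 60 N grip.
- **Bystanders:** the bottle, beaker and wrench looked unchanged in the scene image.

**What disagreed:**
- **Slipping grip:** the pads slipped during the swings, so the drum turned only about 70 to 80% as far as the arm. I used angles from the images, not the arm's position. The first swing fell short of a quarter turn; the second passed it.
- **Camera agreement:** the top camera read angles 2 to 3° higher than the scene camera, so the final angle is good to about ±3°.
- **Residual force:** the arm still presses on the drum with about 25 N at the wrist, below the limits.

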